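Load an attenuator into the marked well of a test carousel

TASK

First turn the test carousel by its rim until its engraved mark faces the pointer, and let go. Then take the brass attenuator from its rest, lay it in the sloping cradle with its thin plug end down against the stop and let go of it; take it again by its thick end and drop it, plug end first, through the funnel so that it stands at the bottom of the well that belongs to the mark. Leave the mark at the pointer and do not disturb the other things on the bench.

Things in the scene. Friction and masses are not known exactly. Their poses are not given: they have to be found in the camera images.
- carousel (a joint): Turn angle of the carousel wheel in rad, seen from above positive anticlockwise; 0 when the engraved mark faces the pointer. It starts 0.5 to 1.3 rad anticlockwise of that. It turns freely to +-3 rad with light friction (0.12 N m) and stays where left.
- feeder: Fixed loading station: grey base plate 270 x 230 x 12 mm, on it an open aluminium carousel wheel, a pointer and a funnel on a post. Origin on the table under the wheel's axis; its own x runs from the axis to the funnel and on to the post (120 mm from the axis, top 140 mm high, with a level arm to the funnel's throat), its y to the pointer. z up.
- wheel_axis (a point): On the wheel's vertical axis, level with the top of the rim (103 mm above the table). The rim is a plain upright wall, outer radius 100 mm, 10 mm thick, down to the wheel's floor at 28 mm; it can be pinched from above, a finger on either side. Inside stand four well tubes (outer radius 16.5 mm, tops 106 mm above the table), centred 36 mm from the axis.
- mark (a point): Engraved mark: a dark line 6 mm wide across the top of the rim and down its outside; the point is mid-rim, on its top. Turns with the wheel.
- pointer_tip (a point): Tip of the fixed steel cone pointer (base 16 mm wide, 20 mm long), just outside the rim, 101 mm above the table, pointing at the wheel's axis.
- funnel_mouth (a point): Centre of the fixed steel funnel's mouth, 165 mm above the table. Mouth inner radius about 36 mm, outer 40 mm; the cone narrows over 35 mm of height to a throat of 24 mm bore, whose lower end is 112 mm above the table, 6 mm above the tops of the wells. Vertical.
- well (a point): Centre of the floor of the well that belongs to the mark (28 mm above the table): vertical tube of the wheel, 26 mm bore, 78 mm deep, open at the top. z up. It stands right under the funnel when the mark faces the pointer. Turns with the wheel.
- attenuator: Brass coaxial attenuator, a stepped round barrel 76 mm long, about 110 g: thick barrel 18 mm in diameter and 54 mm long, then a thinner plug 12 mm in diameter and 22 mm long. Origin on its centre line, 40 mm from the plug's tip; balance point 43 mm from the tip. x points from the thick end to the plug. It starts lying level on the rest, plug away from the robot.
- plug_tip (a point): Centre of the attenuator's thin end face.
- head_end (a point): Centre of the attenuator's thick end face.
- rest: Fixed low aluminium rest (base 50 x 60 mm), left or right of the feeder; its level V trough, 28 mm long, carries the attenuator with its centre line 42 mm above the table, the thick end jutting out 22 mm towards the robot. The trough's walls end 1.4 mm below the centre line. Origin on the table under the trough's middle, x along it, away from the robot.
- cradle: Fixed aluminium cradle (base 100 x 60 mm), across the feeder from the rest: a V trough 52 mm long slopes at 45 degrees down, away from the robot, to a stop plate. An attenuator in it, plug at the stop, juts out 24 mm at the top. The trough's walls end 1.4 mm below its centre line, 11 to 15 mm to either side. Origin on the table; x: horizontal direction in which the trough runs down.
- cradle_stop (a point): Where the centre of the plug's tip comes to lie when the attenuator rests against the cradle's stop: 25 mm along the cradle's x from its origin, 35 mm above the table. From here the centre line rises at 45 degrees towards the cradle's -x.
- short_coupler: Bystander: upright waisted brass coupler, 18 mm in diameter, 36 mm high. Origin under its middle.
- end_cap: Bystander: upright brass cap, 24 mm in diameter, 26 mm high. Origin under its middle.
- driver: Bystander: black screwdriver 160 mm long, lying.
- nut_tray: Bystander: open grey tray 90 x 70 x 25 mm. Origin under its middle.
- cleaner: Bystander: white closed bottle, 48 mm in diameter, 110 mm high. Origin under its middle.
- cal_case: Bystander: closed wooden case 80 x 110 x 30 mm. Origin under its middle.
- torque_hub: Bystander: upright stepped steel hub, 34 mm in diameter, 45 mm high. Origin under its middle.
Not all that is in view belongs to the job. Leave any pink or white look-alike of the attenuator alone.

How it is judged (in metres and radians):
On the way, in this order (a step that is already met when the one before it is completed fails the run):
1. the mark faces the pointer (within 0.1 rad, 10 mm at the rim) and the wheel is let go, at rest (value of joint carousel between -0.1 and 0.1 rad and velocity of joint carousel between -0.05 and 0.05 rad/s and contact force between carousel and the fingers below 0.05 N), for 0.2 s.
2. the attenuator lies let go in the cradle, sloping, its plug tip within 15 mm of its place at the stop (distance between plug_tip and cradle_stop below 0.015 m and angle between attenuator's own x axis and vertical between 2.06 and 2.66 rad and contact force between attenuator and the arm below 0.05 N and contact force between attenuator and the fingers below 0.05 N and contact force between attenuator and cradle above 0.2 N and linear speed of attenuator below 0.03 m/s), for 0.2 s.
At the end, for the whole second after the job is handed in: The attenuator stands upright (within 0.2 rad) and at rest in the well that belongs to the mark, its plug tip down within 13 mm of the middle of the well's floor, and the mark still faces the pointer within 0.1 rad (value of joint carousel between -0.1 and 0.1 rad and distance between plug_tip and well below 0.013 m and angle between the x axis of attenuator and the z axis of well, either way round below 0.2 rad and linear speed of attenuator below 0.05 m/s and velocity of joint carousel between -0.05 and 0.05 rad/s); the robot touches nothing.
It fails at once if a bystander is moved by more than 30 mm (distance of any of short_coupler, end_cap, driver, nut_tray, cleaner, cal_case, torque_hub from where it was at the start of the episode above 0.03 m).
It also fails if it takes over 72 s, if anything falls off the work surface, if the arm or the gripper's body presses on something with over 40 N, if the wrist force passes 120 N, or if a joint passes its speed limit or range.

ROBOT

A 6-joint arm with a two-finger parallel gripper is mounted at the origin on the work surface. World frame = base frame: x ahead of the robot, y to its left, z up, the work surface at z = 0. Lengths are in mm, angles in degrees, forces in N, time in s.
With the tool pointing down it reaches from about 300 to 850 mm from the base axis. Payload 4.2 kg.
Tool frame: the origin (TCP) lies between the finger pads; the fingertips stand 19 mm ahead of it and the grasp point (between the pads) is the TCP (env.tips_ahead is the distance from the TCP to the fingertips, in mm); z points along the fingers, y is the direction in which the jaws open and shut (so a half turn about z gives the same grasp; the last joint's range is limited). The gripper opens to 91 mm and grips with 3 to 60 N. Pads are 32 mm wide; open, the fingers measure 118 mm over their backs; the gripper's body (76 mm by 178 mm) begins 60 mm behind the grasp point.
Start: joints at [-68.182, 18.312, 89.639, -0, 72.044, -1.146], TCP at [224.343, -529.444, 232.976] pointing down, gripper open.
Joint ranges: [-177.97, 177.97], [-48.28, 115.42], [12.27, 149.76], [-77.06, 257.06], [2.81, 150.46], [-146.56, 146.56]. Speed limits (degrees/s): [147.25, 147.25, 180, 180, 180, 180].

INTERFACE

Orientations are given as [roll, pitch, yaw] about the fixed x, y, z axes, in that order (R = Rz(yaw) Ry(pitch) Rx(roll)).
In Python, from workcell import telemetry, viewer, job_done, env gives the robot as it stands. The module is installed in compiled form; this text tells all that it offers.
- The arm moves only by the shell command python3 -m jog 'ROWS' [FORCE]. ROWS is JSON, a list of rows, each a list of 3 entries, a list of its own where there are three numbers: the shift along the tool's x, y, z in cm, then the turn about the tool's z in degrees, then the opening, from 0 (shut) to 1 (fully open). A call has 1 to 10 rows; each row shifts and turns the pose as measured when the row begins, along the tool's axes as they then stand; what a row does not reach is not made up. A row lasts 1/8 s, in which the tool goes at most 62.5 mm and 10.7 degrees, less where a joint would pass 70% of its speed; a pose out of reach is approached as far as the arm can. A call is refused whole if a number of a shift passes 6.25 or a number of a turn 10.7, either way. A call with a gripper value outside its range is refused whole. The fingers move at their own pace and stop on an object; FORCE is the grip in N (left out, the last holds). Time passes only in rows, so rows that do not move let the fingers close. It gives the time, the measured TCP pose, the force and the opening at its end, in the units of the state.
- telemetry.state(): the state, without advancing time (a new reading comes with each control period).
- viewer.grab_frame(name): name is "scene" or "top" or "wrist"; returns a dict with "color" (400x640x3 uint8, red, green, blue), "K" (3x3 intrinsics, pixels), "rvec" (rotation vector, rad) and "tvec" (3), from world to camera coordinates, as OpenCV has them. Camera axes: x right, y down, z forward; pixel columns grow to the right and rows downward; lengths in mm; the calibration is good to about 2 mm. A picture is of the moment at which its call begins. There is no depth.
- job_done(): hands the job in, once; it reports no verdict.
The state is a dict: "time_s": time; "qpos": joint angles; "qvel": joint speeds; "effort": joint torques, N m; "ee_pos": TCP position; "ee_rot": TCP orientation; "force": force on the tool from outside, world axes, zero at the start; "torque": the same for the moment, N m; "gripper_width": finger opening in mm.
Only numpy, scipy, OpenCV 4.12 (cv2) and the standard library are available. Lean on these libraries where they do the work, as an engineer would, in place of code of your own. Each camera call takes 0.05 s, during which the arm holds its last target. There are 200 camera calls.

## Working session

There is one attempt and no reset: what is moved stays moved. The work goes in short steps, Python scripts to look and compute and a shell command to move; the robot and the scene stay as the last step left them, time stands still between calls to the robot, and variables do not carry over. Pictures are saved under pics/ and viewed, about 8 in all and at most 12, crops included, and the job is handed in when it is done.

```bash
mkdir -p pics; cat > h.py <<'E'
import numpy as np, cv2
from workcell import telemetry, viewer, env
def grab(n,fn=None):
    f=viewer.grab_frame(n); f['R']=cv2.Rodrigues(np.array(f['rvec'],float))[0]; f['t']=np.array(f['tvec'],float).ravel(); f['K']=np.array(f['K'],float)
    if fn: cv2.imwrite(fn,f['color'][:,:,::-1]); np.savez(fn+'.npz',**{k:f[k] for k in('color','K','R','t')})
    return f
def ray(f,u,v):
    d=f['R'].T@np.linalg.inv(f['K'])@np.array([u,v,1.]); return -f['R'].T@f['t'], d/np.linalg.norm(d)
def onz(f,u,v,z):
    c,d=ray(f,u,v); return c+d*(z-c[2])/d[2]
def tri(*a):  # (f,u,v)...
    A=np.zeros((3,3));b=np.zeros(3)
    for f,u,v in a:
        c,d=ray(f,u,v);P=np.eye(3)-np.outer(d,d);A+=P;b+=P@c
    p=np.linalg.solve(A,b); return p
def proj(f,p):
    q=f['K']@(f['R']@np.array(p,float)+f['t']); return q[:2]/q[2]
def load(fn): return dict(np.load(fn+'.npz'))
E
python3 - <<'E'
from h import *
for n in('scene','top','wrist'):
    f=grab(n,f'pics/{n}0.png'); print(n,(-f['R'].T@f['t']).round(),f['K'][0,0])
print(telemetry.state())
a=[cv2.imread(f'pics/{n}0.png') for n in('scene','top')]
cv2.imwrite('pics/a.png',cv2.resize(np.vstack(a),None,fx=.75,fy=.75,interpolation=cv2.INTER_AREA))
E
```

```text
scene [1180.  434.  882.] 415.5527337418105
top [ 373.   28. 1463.] 445.4029896878339
wrist [ 298. -498.  384.] 306.7202619135026
{'time_s': 0.15, 'qpos': array([-6.81822482e+01,  1.83443447e+01,  8.96897786e+01,  4.00178929e-04,
        7.20436470e+01, -1.14731416e+00]), 'qvel': array([-3.00055109e-02, -1.48625037e-01, -2.86680439e-01,  2.69236716e-02,
       -1.29347332e-04, -6.44378233e-02]), 'effort': array([-8.57569757e-04, -4.12776732e+01, -2.32155383e+01,  7.25312415e-02,
        4.33933223e-02, -9.89895329e-05]), 'ee_pos': array([ 224.20840911, -529.10941634,  232.30606243]), 'ee_rot': array([-1.79922253e+02, -1.93764258e-03,  2.29649411e+01]), 'force': array([-0.77531607, -0.14882931,  0.87843801]), 'torque': array([-0.05462591, -0.03773549, -0.02638276]), 'gripper_width': 91.25336379739898}
```

View pics/a.png

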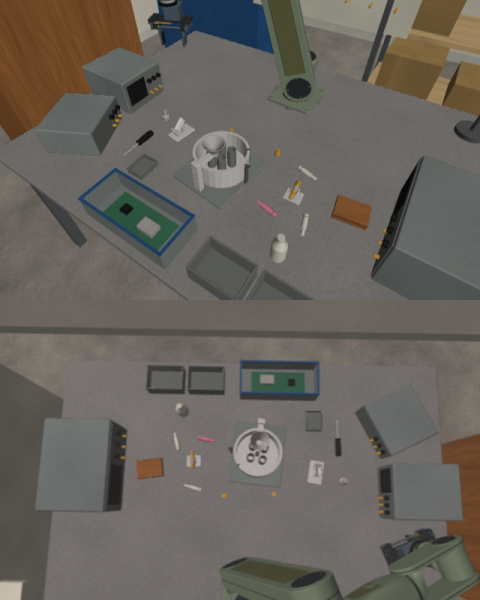

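Top view (full-res px ≈ shown/0.75): wheel at about (343,201), rest with a brass piece at (257,207), cradle at (421,228), pink and white look-alikes at (274,185), (235,187) and (256,250). I'll enlarge both views.

```bash
python3 - <<'E'
from h import *
t=cv2.imread('pics/top0.png')[145:270,215:445]; s=cv2.imread('pics/scene0.png')[140:290,210:430]
cv2.imwrite('pics/b.png',np.vstack([cv2.resize(t,(552,300),interpolation=3),cv2.resize(s,(552,300),interpolation=3)][:1]))
cv2.imwrite('pics/b.png',cv2.resize(t,None,fx=3.4,fy=3.4,interpolation=cv2.INTER_CUBIC))
cv2.imwrite('pics/c.png',cv2.resize(s,None,fx=3.5,fy=3.5,interpolation=cv2.INTER_CUBIC))
E
```

```text
(no output)
```

View pics/b.png

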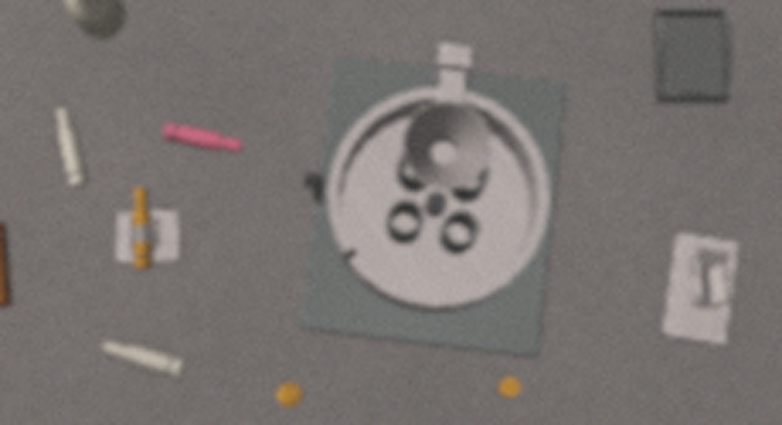

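View pics/c.png

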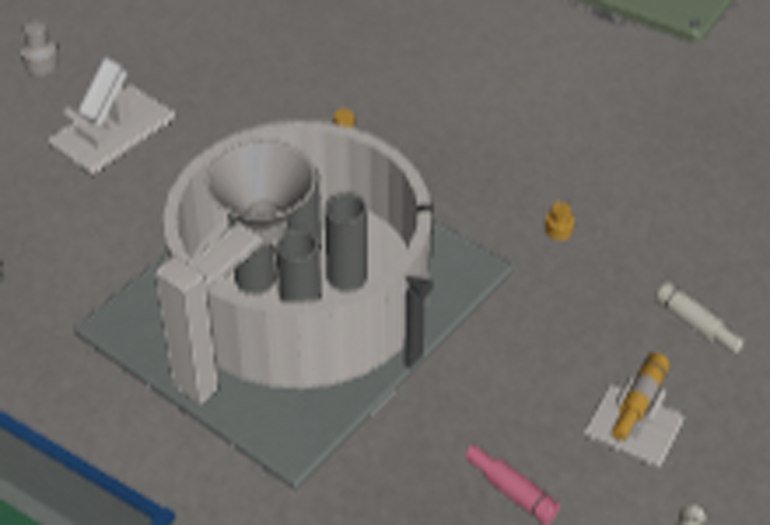

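The crops show that the only brass piece on a rest is at top (257,207). The mark is at crop (349,254) in top and (425,208) in scene. The pointer is at crop (318,187) in top, and the cradle is on the right. Next I'll turn these into positions.

```bash
python3 - <<'E'
from h import *
t=load('pics/top0.png');s=load('pics/scene0.png')
T=lambda u,v:(t,u/3.4+215,v/3.4+145); S=lambda u,v:(s,u/3.5+210,v/3.5+140)
oz=lambda uv,z:onz(uv[0],uv[1],uv[2],z).round(1)
ax=oz(T(439,197),103);print('axis',ax,'rimL',oz(T(327,197),103),'rimR',oz(T(552,197),103),oz(T(439,308),103),oz(T(439,85),103))
print('mark tri',tri(T(349,254),S(425,208)).round(1),oz(T(349,254),103))
print('pointer',oz(T(322,186),101),tri(T(322,186),S(414,282)).round(1))
print('funnel',oz(T(448,146),165),tri(T(448,146),S(262,180)).round(1))
print('post',oz(T(455,55),140),tri(T(455,48),S(178,268)).round(1))
for n,a,b in(('plug',(140,188),(622,434)),('head',(141,267),(658,360))): print(n,tri(T(*a),S(*b)).round(1),oz(T(*a),42))
print('cradle base corners',[oz(T(*p),5)[:2] for p in((680,233),(738,241),(722,343),(663,335))])
print('base corners',[oz(T(*p),12)[:2] for p in((335,55),(565,85),(537,355),(302,327))])
E
```

```text
axis [568.1 -31.7 103. ] rimL [566.2  69.8 103. ] rimR [ 570.1 -134.2  103. ] [467.5 -33.  103. ] [671.9 -30.4 103. ]
mark tri [515.1  48.7  99.3] [514.6  48.8 103. ]
pointer [576.5  74.7 101. ] [577.3  76.2  91.3]
funnel [604.2 -36.3 165. ] [604.8 -35.5 158. ]
post [691.4 -42.8 140. ] [695.6 -41.2 145.6]
plug [579.8 250.7  40.3] [580.  249.3  42. ]
head [505.2 245.1  40.5] [504.9 245.2  42. ]
cradle base corners [array([ 551.5, -270.1]), array([ 544.7, -326.2]), array([ 446. , -309.3]), array([ 452.5, -252.7])]
base corners [array([720. ,  68.1]), array([ 694.3, -157.6]), array([ 430.8, -131.1]), array([453.2,  93.6])]
```

```bash
cat > plan.py <<'E'
import sys, math
from h import *
# usage: plan.py x y z yaw [step_mm]: prints how far to go in tool axes (assumes tool down)
x,y,z,w=map(float,sys.argv[1:5]); step=float(sys.argv[5]) if len(sys.argv)>5 else 55
s=telemetry.state(); p=np.array(s['ee_pos']); a=s['ee_rot'][2]
d=np.array([x,y,z])-p; dw=(w-a+180)%360-180
n=max(1,math.ceil(max(np.linalg.norm(d)/step,abs(dw)/10.5)-1e-6))
print('from',p.round(1),np.round(s['ee_rot'],1),'dist',np.linalg.norm(d).round(1),'dyaw',round(dw,1),'rows',n)
for i in range(n):
    r=math.radians(a+dw*i/n); v=d/n/10
    print([round(v[0]*math.cos(r)+v[1]*math.sin(r),2),round(v[0]*math.sin(r)-v[1]*math.cos(r),2),round(-v[2],2)],round(-dw/n,1))
E
python3 plan.py 480 -64 200 110
```

```text
from [ 224.2 -529.1  232.3] [-179.9   -0.    23. ] dist 531.8 dyaw 87.0 rows 10
[np.float64(4.17), np.float64(-3.28), np.float64(0.32)] -8.7
[np.float64(4.62), np.float64(-2.62), np.float64(0.32)] -8.7
[np.float64(4.96), np.float64(-1.89), np.float64(0.32)] -8.7
[np.float64(5.19), np.float64(-1.11), np.float64(0.32)] -8.7
[np.float64(5.3), np.float64(-0.32), np.float64(0.32)] -8.7
[np.float64(5.29), np.float64(0.49), np.float64(0.32)] -8.7
[np.float64(5.15), np.float64(1.28), np.float64(0.32)] -8.7
[np.float64(4.9), np.float64(2.05), np.float64(0.32)] -8.7
[np.float64(4.53), np.float64(2.77), np.float64(0.32)] -8.7
[np.float64(4.06), np.float64(3.42), np.float64(0.32)] -8.7
```

```bash
sed -i 's/print(\[round.*/print([float(round(k,2)) for k in (v[0]*math.cos(r)+v[1]*math.sin(r),v[0]*math.sin(r)-v[1]*math.cos(r),-v[2])],round(float(-dw\/n),1))/' plan.py
python3 -m jog '[[[4.2,-3.3,0.3],-8.7,0.6],[[4.6,-2.6,0.3],-8.7,0.6],[[5,-1.9,0.3],-8.7,0.6],[[5.2,-1.1,0.3],-8.7,0.6],[[5.3,-0.3,0.3],-8.7,0.6],[[5.3,0.5,0.3],-8.7,0.6],[[5.1,1.3,0.3],-8.7,0.6],[[4.9,2,0.3],-8.7,0.6],[[4.5,2.8,0.3],-8.7,0.6],[[4.1,3.4,0.3],-8.7,0.6]]' 10
python3 plan.py 480 -64 200 110
python3 - <<'E'
from h import *
f=grab('wrist','pics/w1.png'); print(proj(f,[569,-32,103]),proj(f,[480,-64,103]),(-f['R'].T@f['t']).round())
E
```

```text
time_s: 1.4
ee_pos: [476.8, -47.7, 200.1]
ee_rot: [179.9, -0.1, 112.4]
force: [0.7, -1.9, 0.1]
gripper_width: 55.0
from [476.8 -47.7 200.1] [ 1.799e+02 -1.000e-01  1.124e+02] dist 16.6 dyaw -2.4 rows 1
[-1.63, -0.33, 0.01] 2.4
[426.82627916 230.67689246] [318.49530691 226.09032207] [446.  26. 352.]
```

View pics/w1.png

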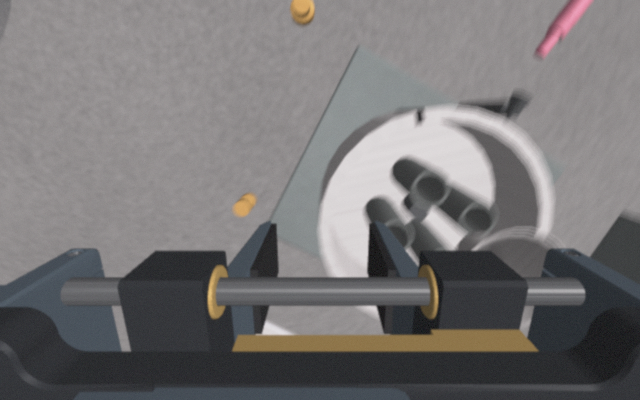

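The wrist view shows the rim at (320–550, 105+), with the mark at (420,115) and the pointer at (515,100). This agrees with the estimate. Next: lower onto the rim and pinch it.

```bash

python3 -m jog '[[[-1.6,-0.3,2],2.4,0.5],[[0,0,3],0,0.5],[[0,0,2],0,0.5],[[0,0,0],0,0.5]]' 10
python3 plan.py 480 -64 108 110
```

```text
time_s: 1.95
ee_pos: [483.6, -56.0, 127.3]
ee_rot: [179.8, -0.3, 110.5]
force: [0.1, -0.1, 0.4]
gripper_width: 45.7
from [483.6 -56.  127.3] [179.8  -0.3 110.5] dist 21.2 dyaw -0.5 rows 1
[-0.62, -0.62, 1.93] 0.5
```

```bash

python3 -m jog '[[[-0.6,-0.6,1],0.5,0.5],[[0,0,0.9],0,0.5],[[0,0,0],0,0.5]]' 10
python3 plan.py 480 -64 108 110
```

```text
time_s: 2.33
ee_pos: [480.6, -64.8, 108.6]
ee_rot: [179.6, -0.2, 110.0]
force: [0.6, -0.1, 0.3]
gripper_width: 45.7
from [480.6 -64.8 108.6] [179.6  -0.2 110. ] dist 1.2 dyaw 0.0 rows 1
[0.09, -0.03, 0.06] -0.0
```

```bash

python3 -m jog '[[[0,0,0],0,0],[[0,0,0],0,0],[[0,0,0],0,0],[[0,0,0],0,0],[[0,0,0],0,0]]' 12
python3 -m jog '[[[0.83,0.04,0],5,0],[[0.83,0.04,0],5,0],[[0.83,0.04,0],5,0],[[0.83,0.04,0],5,0],[[0.83,0.04,0],5,0],[[0.83,0.04,0],5,0],[[0,0,0],0,0]]'
```

```text
time_s: 2.95
ee_pos: [483.8, -63.8, 109.8]
ee_rot: [179.2, -0.1, 110.0]
force: [-2.2, -0.0, 0.7]
gripper_width: 11.2
time_s: 3.82
ee_pos: [479.2, -13.1, 109.8]
ee_rot: [179.5, -0.5, 79.2]
force: [1.1, 2.3, -0.7]
gripper_width: 11.5
```

```bash

python3 -m jog '[[[0.8,0.04,0],4.5,0],[[0.7,0.04,0],4.2,0],[[0,0,0],0,0]]'
python3 - <<'E'
from h import *
t=grab('top','pics/top1.png');s=grab('scene','pics/scene1.png')
a=cv2.resize(t['color'][150:260,290:400,::-1],(400,400),interpolation=3);b=cv2.resize(s['color'][160:260,245:345,::-1],(400,400),interpolation=3)
cv2.imwrite('pics/d.png',np.hstack([a,b]))
E
```

```text
time_s: 4.2
ee_pos: [482.9, 0.7, 109.9]
ee_rot: [179.6, -0.5, 70.6]
force: [0.6, 2.5, -1.4]
gripper_width: 11.4
```

View pics/d.png

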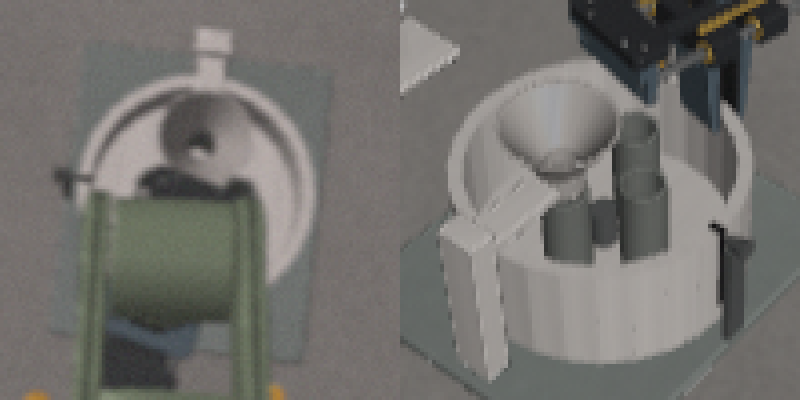

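```bash

python3 - <<'E'
from h import *
t=load('pics/top1.png');s=load('pics/scene1.png')
S=lambda u,v:(s,245+(u-400)/4,160+v/4); T=lambda u,v:(t,290+u*110/400,150+v*110/400)
m=onz(*S(716,228),103);print('mark',m,'top',onz(*T(86,178),103),tri(S(716,228),T(86,178)))
print('tip',onz(*S(725,240),101),onz(*T(78,182),101))
print('rim left right',onz(*S(450,165),103),onz(*S(752,165),103))
for ax in((571,-31),(569,-32)):
  print(np.degrees(np.arctan2(m[1]-ax[1],m[0]-ax[0])), [proj(s,[ax[0]+r*np.cos(np.radians(84.3)),ax[1]+r*np.sin(np.radians(84.3)),103]) for r in(90,100,102)])
E
```

```text
mark [581.31971973  67.20783952 103.        ] top [578.76627336  62.49979951 103.        ] [578.70212116  63.89357486  98.76601216]
tip [585.26986243  76.40618027 101.        ] [575.49877543  69.27391083 101.        ]
rim left right [ 629.20745591 -108.35575151  103.        ] [521.69077941  57.38872063 103.        ]
84.00135035615008 [array([321.39904444, 215.27496318]), array([324.51775752, 217.11257284]), array([325.14469051, 217.48197461])]
82.92119672905984 [array([321.49040824, 214.62551039]), array([324.60486213, 216.45761977]), array([325.23093419, 216.82591306])]
```

The scene view puts the mark at about (324,217), right beside the pointer tip. Its angle is 84° ±2 against a target of 84.3°. I'll release and retreat.

```bash

python3 -m jog '[[[0,0,0],0,0.45],[[0,0,0],0,0.45],[[0,0,0],0,0.45],[[0,0,-2],0,0.45],[[0,0,-6],0,0.5],[[0,0,-6],0,0.6],[[0,0,0],0,0.6]]'
python3 plan.py 512 245 120 3.7
```

```text
time_s: 5.18
ee_pos: [480.6, -2.3, 253.7]
ee_rot: [179.7, -0.3, 70.6]
force: [-0.2, -0.9, -0.6]
gripper_width: 54.2
from [480.6  -2.3 253.7] [179.7  -0.3  70.6] dist 282.9 dyaw -66.9 rows 7
[3.48, -0.75, 1.91] 9.6
[3.31, -1.32, 1.91] 9.6
[3.04, -1.85, 1.91] 9.6
[2.7, -2.33, 1.91] 9.6
[2.27, -2.74, 1.91] 9.6
[1.78, -3.08, 1.91] 9.6
[1.25, -3.34, 1.91] 9.6
```

```bash

python3 -m jog '[[[3.5,-0.7,1],9.6,0.6],[[3.3,-1.3,1],9.6,0.6],[[3,-1.8,1],9.6,0.6],[[2.7,-2.3,2],9.6,0.6],[[2.3,-2.7,2],9.6,0.6],[[1.8,-3.1,2],9.6,0.6],[[1.3,-3.3,2],9.6,0.6],[[0,0,0],0,0.6]]'
python3 plan.py 512 245 120 3.7
python3 - <<'E'
from h import *
w=grab('wrist','pics/w2.png');t=grab('top','pics/top2.png')
for f,n in((w,'w'),(t,'t')):
    h=cv2.cvtColor(f['color'],cv2.COLOR_RGB2HSV); m=cv2.inRange(h,(12,110,90),(28,255,255))
    k,l,st,c=cv2.connectedComponentsWithStats(m)
    print(n,[(st[i][:5].tolist(),c[i].round(1).tolist()) for i in range(1,k) if st[i][4]>15])
a=cv2.resize(t['color'][150:240,300:390,::-1],(400,400),interpolation=3)
cv2.imwrite('pics/e.png',np.hstack([w['color'][:,:,::-1],np.zeros((400,10,3),np.uint8)])); cv2.imwrite('pics/e.png',np.hstack([cv2.resize(w['color'][:,:,::-1],(400,250)),cv2.resize(a,(250,250))]))
E
```

```text
time_s: 6.18
ee_pos: [516.3, 247.2, 133.1]
ee_rot: [179.8, 0.2, 1.1]
force: [-1.1, -0.6, 0.4]
gripper_width: 54.8
from [516.3 247.2 133.1] [179.8   0.2   1.1] dist 14.0 dyaw 2.6 rows 1
[-0.43, 0.21, 1.31] -2.6
w [([313, 129, 21, 47, 747], [322.1, 154.3]), ([35, 164, 146, 93, 6855], [110.7, 210.3]), ([315, 197, 20, 15, 264], [324.5, 203.7]), ([316, 212, 19, 12, 187], [325.0, 218.0]), ([419, 265, 19, 54, 516], [429.8, 291.7]), ([207, 266, 13, 52, 274], [211.5, 292.4]), ([233, 330, 304, 22, 5004], [392.2, 341.9])]
t [([163, 179, 6, 5, 24], [165.5, 180.8]), ([589, 179, 51, 221, 6756], [621.1, 292.6]), ([493, 185, 6, 5, 21], [495.5, 186.9]), ([162, 194, 6, 4, 22], [164.5, 195.4]), ([497, 194, 6, 4, 19], [499.8, 195.5]), ([502, 202, 6, 5, 23], [504.6, 204.0]), ([161, 208, 6, 4, 22], [163.5, 209.6]), ([182, 212, 25, 26, 473], [193.3, 225.0]), ([362, 256, 6, 6, 28], [364.5, 258.5]), ([297, 258, 7, 7, 36], [299.8, 260.7]), ([504, 262, 6, 4, 22], [506.7, 263.5]), ([505, 271, 6, 4, 20], [507.3, 272.6]), ([505, 281, 6, 4, 20], [507.5, 282.2])]
```

View pics/e.png

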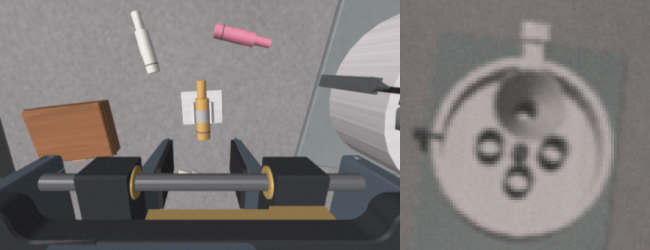

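The wrist view shows the attenuator on the rest, with its plug tip at about (322,130) and head at (325,224). The top view shows the mark facing the pointer. Next I'll refine the pose.

```bash

python3 - <<'E'
from h import *
w=load('pics/w2.png');t=load('pics/top0.png');s=load('pics/scene0.png')
T=lambda u,v:(t,u/3.4+215,v/3.4+145); S=lambda u,v:(s,u/3.5+210,v/3.5+140)
P=onz(w,322,130,42);H=onz(w,325,224,42);print(P,H,np.linalg.norm(P-H))
print(tri((w,322,130),T(140,188),S(622,434)),tri((w,325,224),T(141,267),S(658,360)))
d=P-H;print(np.degrees(np.arctan2(d[1],d[0])))
h=cv2.cvtColor(w['color'],cv2.COLOR_RGB2HSV); m=cv2.inRange(h,(12,110,90),(28,255,255))
for v in(132,140,155,170,200,215): 
    x=np.where(m[v,300:350])[0]; print(v,x.min()+300,x.max()+300, onz(w,(x.min()+x.max())/2+300,v,42)[:2].round(1))
E
```

```text
[581.58505074 248.40565251  42.        ] [504.01371997 244.38372517  42.        ] 77.67552547551261
[580.44879996 249.97327264  40.68673196] [504.68002831 244.85797855  40.94976381]
2.96802053780464
132 315 327 [580.1 249.2]
140 315 328 [574.  248.7]
155 316 328 [562.3 248. ]
170 313 332 [550.2 247.4]
200 315 334 [525.2 245.3]
215 316 334 [512.1 244.6]
```

```bash

python3 -m jog '[[[-0.5,0.2,1.3],-2.6,0.5],[[-0.4,0.1,2],0,0.5],[[0,0,1],0,0.5],[[0,0,0],0,0.5]]'
python3 plan.py 507 244.6 52 3.5
```

```text
time_s: 6.78
ee_pos: [508.8, 238.3, 93.5]
ee_rot: [179.8, -0.2, 3.8]
force: [0.5, 0.2, -0.4]
gripper_width: 45.3
from [508.8 238.3  93.5] [179.8  -0.2   3.8] dist 42.0 dyaw -0.3 rows 1
[-0.14, -0.64, 4.15] 0.3
```

```bash

python3 -m jog '[[[-0.1,-0.6,2],0.3,0.5],[[0,0,1.5],0,0.5],[[0,0,0.5],0,0.5],[[0,0,0],0,0.5]]'
python3 plan.py 507 244.6 52 3.5
```

```text
time_s: 7.28
ee_pos: [510.3, 243.9, 55.2]
ee_rot: [179.9, -0.5, 3.4]
force: [0.1, 0.4, 0.3]
gripper_width: 45.5
from [510.3 243.9  55.2] [179.9  -0.5   3.4] dist 4.7 dyaw 0.1 rows 1
[-0.33, -0.09, 0.32] -0.1
```

```bash

python3 -m jog '[[[-0.35,-0.1,0.3],0,0.5],[[0,0,0],0,0.4],[[0,0,0],0,0],[[0,0,0],0,0],[[0,0,0],0,0],[[0,0,0],0,0]]' 20
python3 plan.py 507 244.6 52 3.5
```

```text
time_s: 8.02
ee_pos: [507.4, 244.7, 53.5]
ee_rot: [179.9, -0.7, 3.5]
force: [-0.1, -0.6, 0.0]
gripper_width: 17.3
from [507.4 244.7  53.5] [179.9  -0.7   3.5] dist 1.6 dyaw 0.0 rows 1
[-0.04, 0.01, 0.15] -0.0
```

```bash

python3 -m jog '[[[0,0,-2],0,0],[[0,0,-4],0,0],[[0,0,-6],0,0],[[0,0,-6],0,0],[[0,0,0],0,0]]'
python3 plan.py 440 -280 190 -9
```

```text
time_s: 8.65
ee_pos: [504.9, 245.3, 237.1]
ee_rot: [179.9, -0.5, 3.4]
force: [0.5, -0.5, -0.9]
gripper_width: 16.7
from [504.9 245.3 237.1] [179.9  -0.5   3.4] dist 531.4 dyaw -12.4 rows 10
[-0.96, 5.2, 0.47] 1.2
[-0.85, 5.22, 0.47] 1.2
[-0.74, 5.24, 0.47] 1.2
[-0.62, 5.26, 0.47] 1.2
[-0.51, 5.27, 0.47] 1.2
[-0.39, 5.28, 0.47] 1.2
[-0.28, 5.29, 0.47] 1.2
[-0.16, 5.29, 0.47] 1.2
[-0.05, 5.29, 0.47] 1.2
[0.07, 5.29, 0.47] 1.2
```

```bash

python3 -m jog '[[[-1,5.2,0],1.2,0],[[-0.8,5.2,0],1.2,0],[[-0.7,5.2,0],1.2,0],[[-0.6,5.3,0.4],1.2,0],[[-0.5,5.3,0.4],1.2,0],[[-0.4,5.3,0.4],1.2,0],[[-0.3,5.3,0.8],1.2,0],[[-0.2,5.3,0.9],1.2,0],[[0,5.3,0.9],1.2,0],[[0,5.3,0.9],1.2,0]]'
python3 -m jog '[[[0,0,0],0,0]]'
python3 plan.py 440 -280 190 -9
python3 - <<'E'
from h import *
w=grab('wrist','pics/w3.png')
cv2.imwrite('pics/f.png',w['color'][:,:,::-1])
E
```

```text
time_s: 9.9
ee_pos: [435.0, -291.2, 176.4]
ee_rot: [-179.8, 0.4, -8.5]
force: [0.5, -0.0, -1.5]
gripper_width: 17.1
time_s: 10.02
ee_pos: [433.5, -293.5, 174.0]
ee_rot: [-179.7, 0.5, -8.8]
force: [0.6, 1.1, -1.1]
gripper_width: 17.0
from [ 433.5 -293.5  174. ] [-179.7    0.5   -8.8] dist 21.9 dyaw -0.2 rows 1
[0.44, -1.44, -1.6] 0.2
```

View pics/f.png

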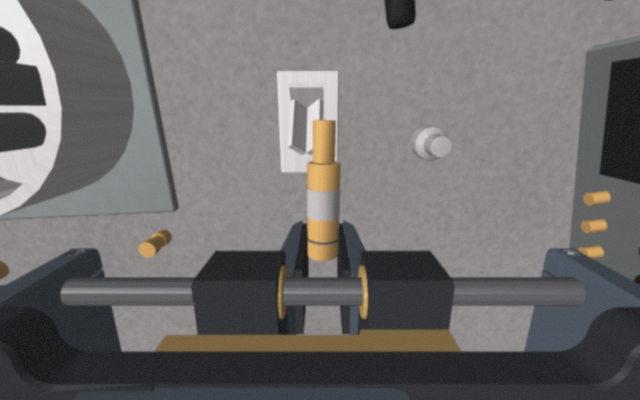

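The wrist view shows the attenuator still level in the grip (plug tip at (323,122)). The cradle base spans (277–338, 71–173) and its trough is around (304,120). I'll enlarge it along with the scene view.

```bash
python3 - <<'E'
from h import *
w=cv2.imread('pics/f.png')[62:182,265:350]; s=cv2.imread('pics/scene0.png')[145:195,215:265]
cv2.imwrite('pics/g.png',np.hstack([cv2.resize(w,(408,576),interpolation=3),cv2.resize(s,(390,576),interpolation=3)]))
E
```

```text
(no output)
```

View pics/g.png

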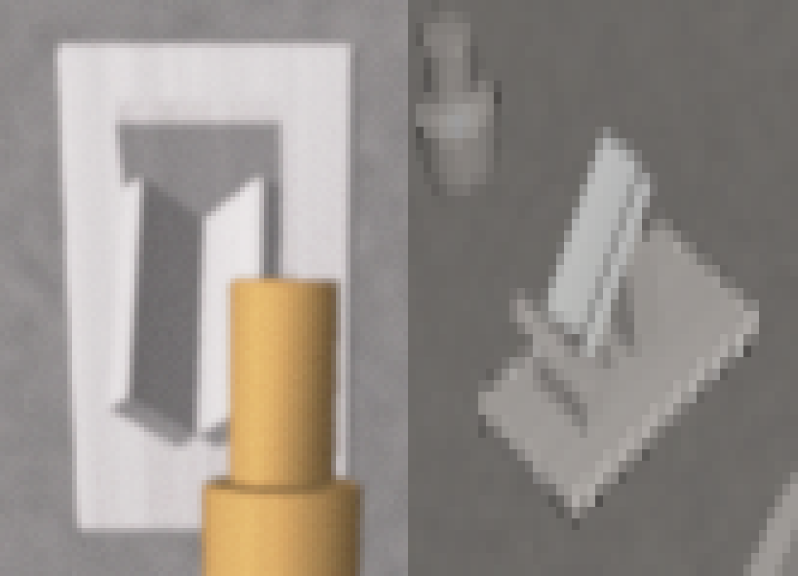

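```bash
python3 - <<'E'
from h import *
w=load('pics/w3.png');s=load('pics/scene0.png');t=load('pics/top0.png')
W=lambda u,v:(w,265+u/4.8,62+v/4.8); S=lambda u,v:(s,215+(u-408)*50/390,145+v*50/576)
A=onz(*W(193,440),62.8);B=onz(*W(203,212),26);d=B-A;print('Vtop',A,'Vlow',B,np.degrees(np.arctan2(d[1],d[0])),np.linalg.norm(d[:2]))
b=[onz(*W(*p),8) for p in((57,43),(352,43),(77,528))];print(b)
e=b[0]-b[2];print(np.degrees(np.arctan2(e[1],e[0])),np.linalg.norm(e)); e=b[0]-b[1];print(np.degrees(np.arctan2(e[1],e[0]))-90,np.linalg.norm(e),'centre',(b[1]+b[2])/2)
# left wall top corner, upper end, two views
print('wall corner tri L',tri(W(115,403),S(652,180)), tri(W(115,403),S(605,130)))
print('stop top L tri',tri(W(118,122),S(480,500)))
for a in(-9.,-8.):
  u=np.array([np.cos(np.radians(a)),np.sin(np.radians(a))]);print(a,'origin from Vtop',A[:2]+20.8*u,'fromVlow',B[:2]-16*u)
E
```

```text
Vtop [ 478.92682362 -285.07347522   62.8       ] Vlow [ 517.34955473 -291.4439325    26.        ] -9.413955378807149 38.947259101371635
[array([ 553.83312508, -267.08425586,    8.        ]), array([ 544.78227021, -325.31315894,    8.        ]), array([ 456.47852765, -252.12714021,    8.        ])]
-8.734367581455986 98.4968677094447
-8.83511383892963 58.92811831481355 centre [ 500.63039893 -288.72014957    8.        ]
wall corner tri L [ 486.81630537 -272.14245634   64.92663633] [ 493.96096072 -278.68540757   86.70192039]
stop top L tri [ 553.12370758 -288.07888999   -0.69470502]
-9.0 origin from Vtop [ 499.47074111 -288.3273121 ] fromVlow [ 501.54654128 -288.94098106]
-8.0 origin from Vtop [ 499.52439945 -287.96827572] fromVlow [ 501.50526563 -289.21716289]
```

```bash
python3 - <<'E'
from h import *
w=load('pics/w3.png')
p=np.array([433.5,-293.5,174]);u=np.array([np.cos(np.radians(-8.8)),np.sin(np.radians(-8.8)),0])
for k in(73.1,-2.9): print(proj(w,p+k*u-[0,0,11.5]))
for z in(155,162.5):
  a=onz(w,323.5,121,z);b=onz(w,323,258,z+9);print(z,(a-p)@u,(b-p)@u,np.linalg.norm(a-b), (a-p)@[-u[1],u[0],0],(b-p)@[-u[1],u[0],0])
E
python3 plan.py 461 -282.3 110 -9
```

```text
[322.47712501 124.45692892]
[322.48181797 257.35386819]
155 74.51627288209419 -2.53873424031386 77.5790904643959 -0.5127641217726182 -0.3098980364650402
162.5 74.82876660346278 1.3711184493512685 74.00718342117432 -0.5264136011993263 -0.3337335500931
from [ 433.6 -291.9  174.2] [-179.6    0.6   -8.7] dist 70.5 dyaw -0.3 rows 2
[1.28, -0.68, 3.21] 0.2
[1.28, -0.68, 3.21] 0.2
```

```bash

python3 -m jog '[[[1.3,-0.7,2],0.3,0],[[1.3,-0.7,2],0,0],[[0,0,2],0,0],[[0,0,0],0,0]]'
python3 plan.py 461 -282.3 88 -9
```

```text
time_s: 10.58
ee_pos: [461.1, -275.5, 111.0]
ee_rot: [-179.4, 0.8, -8.8]
force: [0.3, -0.5, -1.0]
gripper_width: 17.0
from [ 461.1 -275.5  111. ] [-179.4    0.8   -8.8] dist 24.0 dyaw -0.2 rows 1
[0.09, 0.68, 2.3] 0.2
```

```bash

python3 -m jog '[[[0.1,0.7,1],0.2,0],[[0,0,0.7],0,0],[[0,0,0.4],0,0],[[0,0,0],0,0]]'
python3 plan.py 461 -282.3 86.5 -9
```

```text
time_s: 11.08
ee_pos: [461.7, -282.1, 90.3]
ee_rot: [-179.5, 0.6, -8.9]
force: [0.0, -0.6, -0.5]
gripper_width: 17.1
from [ 461.7 -282.1   90.3] [-179.5    0.6   -8.9] dist 3.8 dyaw -0.1 rows 1
[-0.07, 0.03, 0.38] 0.1
```

```bash

python3 -m jog '[[[0,0,0.2],0,0],[[0,0,0.1],0,0],[[0,0,0],0,0]]'
python3 -m jog '[[[0,0,0.1],0,0],[[0,0,0],0,0]]'
```

```text
time_s: 11.45
ee_pos: [462.0, -282.4, 87.7]
ee_rot: [-179.5, 0.5, -8.9]
force: [0.4, 0.9, -1.2]
gripper_width: 17.4
time_s: 11.7
ee_pos: [462.0, -282.4, 86.8]
ee_rot: [-179.5, 0.5, -8.9]
force: [-0.2, -0.0, -1.6]
gripper_width: 17.5
```

```bash

python3 -m jog '[[[0,0,0.1],0,0],[[0,0,0],0,0.22],[[0,0,0],0,0.25],[[0,0,0],0,0.3],[[0,0,0],0,0.35],[[0,0,0],0,0.35]]' 3
python3 - <<'E'
from h import *
s=grab('scene','pics/s4.png');w=grab('wrist','pics/w4.png')
a=cv2.resize(s['color'][135:205,205:275,::-1],(400,400),interpolation=3);b=cv2.resize(w['color'][50:300,220:420,::-1],(320,400),interpolation=3)
cv2.imwrite('pics/i.png',np.hstack([a,b]))
E
```

```text
time_s: 12.45
ee_pos: [462.5, -282.7, 86.3]
ee_rot: [-179.5, 0.4, -8.9]
force: [0.2, 0.1, 0.1]
gripper_width: 31.8
```

View pics/i.png

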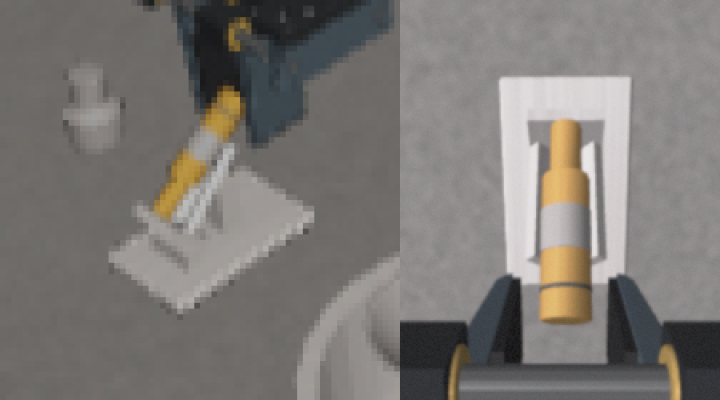

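It tipped into the trough and is lying at a slope, with the plug tip at about (323,125) wrist px. Checking it against the stop position:

```bash
python3 - <<'E'
from h import *
w=load('pics/w4.png');s=load('pics/s4.png')
o=np.array([500.5,-288.6,0]);u=np.array([np.cos(np.radians(-9)),np.sin(np.radians(-9)),0]);z=np.array([0,0,1.])
tip=o+25*u+35*z; head=tip+76*.7071*(z-u); n=.7071*(u+z)
print('pred tip top edge',proj(w,tip+6*n),'head bottom',proj(w,head-9*n),'head top',proj(w,head+9*n),'step',proj(w,tip+22*.7071*(z-u)+9*n))
print('scene tip',proj(s,tip),'head',proj(s,head))
print('world tip',tip,'head',head,'TCP target',o-25.6*u+95*z)
print('seen tip scene',205+160*70/400,135+215*70/400,'head',205+232*.175,135+92*.175)
E
python3 plan.py 475.2 -284.6 130 -9
```

```text
pred tip top edge [322.90950842 130.34743911] head bottom [322.29136157 253.65352914] head top [322.09435521 242.30836621] step [322.6931295  155.76047646]
scene tip [233.87819689 172.75035259] head [245.06666202 150.68737408]
world tip [ 525.19220851 -292.51086163   35.        ] head [ 472.11423217 -284.10413605   88.7396    ] TCP target [ 475.21517848 -284.59527769   95.        ]
seen tip scene 233.0 172.625 head 245.6 151.1
from [ 462.5 -282.7   86.3] [-179.5    0.4   -8.9] dist 45.6 dyaw -0.1 rows 1
[1.28, -0.01, -4.37] 0.1
```

```bash

python3 -m jog '[[[0,0,0],0,0.45],[[0,0,-1],0,0.45],[[0,0,0],0,0.45],[[1.25,0,0],0,0.45],[[0,0,0],0,0.45]]'
python3 plan.py 475.2 -284.6 95 -9
```

```text
time_s: 13.18
ee_pos: [476.3, -285.2, 97.4]
ee_rot: [-179.6, 0.3, -8.9]
force: [-0.2, 0.7, -0.1]
gripper_width: 41.2
from [ 476.3 -285.2   97.4] [-179.6    0.3   -8.9] dist 2.7 dyaw -0.1 rows 1
[-0.12, -0.04, 0.24] 0.1
```

```bash

python3 -m jog '[[[-0.1,0,0.2],0,0.45],[[0,0,0],0,0],[[0,0,0],0,0],[[0,0,0],0,0],[[0,0,0],0,0],[[0,0,0],0,0]]' 25
python3 -m jog '[[[0,0,-1],0,0],[[0,0,-3],0,0],[[0,0,-5],0,0],[[0,0,-5],0,0],[[0,0,0],0,0]]'
python3 - <<'E'
from h import *
w=grab('wrist','pics/w5.png')
s=telemetry.state();print(s['ee_pos'],s['ee_rot'])
p=s['ee_pos'];a=np.radians(s['ee_rot'][2]);u=np.array([np.cos(a),np.sin(a),0])
print('pred tip',proj(w,p+49.8*u-[0,0,60.5]),'step',proj(w,p+34.3*u-[0,0,45]),'head',proj(w,p-3.2*u-[0,0,7]))
h=cv2.cvtColor(w['color'],cv2.COLOR_RGB2HSV); m=cv2.inRange(h,(12,110,90),(28,255,255))
k,l,st,c=cv2.connectedComponentsWithStats(m);print([(st[i].tolist()) for i in range(1,k) if st[i][4]>100])
E
```

```text
time_s: 13.92
ee_pos: [474.7, -285.1, 94.7]
ee_rot: [-179.6, 0.4, -8.9]
force: [-0.4, -0.7, 0.2]
gripper_width: 17.1
time_s: 14.55
ee_pos: [475.3, -285.7, 240.4]
ee_rot: [-179.5, 0.5, -8.9]
force: [0.0, 0.5, -1.1]
gripper_width: 17.3
[ 474.10279854 -284.87567416  238.01033313] [-179.37878424    0.7575767    -8.92845446]
pred tip [322.39511982 156.76360047] step [322.20447621 183.56235009] head [321.64303877 261.56152979]
[[539, 3, 22, 20, 247], [551, 31, 22, 19, 238], [309, 144, 27, 51, 958], [545, 209, 19, 11, 164], [307, 221, 30, 21, 576], [543, 231, 19, 11, 157], [187, 240, 22, 21, 261], [307, 244, 31, 21, 579], [278, 267, 6, 51, 198], [358, 266, 10, 53, 267], [157, 330, 302, 21, 4925]]
```

```bash
python3 plan.py 563 -31 240 -6
```

```text
from [ 474.1 -284.9  238. ] [-179.4    0.8   -8.9] dist 269.0 dyaw 2.9 rows 5
[0.97, -5.29, -0.04] -0.6
[1.02, -5.28, -0.04] -0.6
[1.08, -5.27, -0.04] -0.6
[1.13, -5.26, -0.04] -0.6
[1.18, -5.25, -0.04] -0.6
```

```bash

python3 -m jog '[[[1,-4,-0.3],-0.6,0],[[1,-5,-0.2],-0.6,0],[[1,-5,0],-0.6,0],[[1.1,-5,0],-0.6,0],[[1.2,-4,0],-0.6,0],[[0,-2,0],0,0],[[0,0,0],0,0],[[0,0,0],0,0]]'
python3 plan.py 563 -31 240 -6
python3 - <<'E'
from h import *
s=grab('scene','pics/s6.png');w=grab('wrist','pics/w6.png');t=grab('top','pics/t6.png')
a=cv2.resize(s['color'][100:220,230:350,::-1],(400,400),interpolation=3);b=cv2.resize(w['color'][50:300,220:470,::-1],(400,400),interpolation=3)
cv2.imwrite('pics/j.png',np.hstack([a,b]))
E
```

```text
time_s: 15.6
ee_pos: [555.4, -36.3, 233.4]
ee_rot: [-179.2, 2.1, -5.9]
force: [-0.3, 0.1, -0.6]
gripper_width: 17.2
from [555.4 -36.3 233.4] [-179.2    2.1   -5.9] dist 11.4 dyaw -0.1 rows 1
[0.7, -0.61, -0.66] 0.1
```

View pics/j.png

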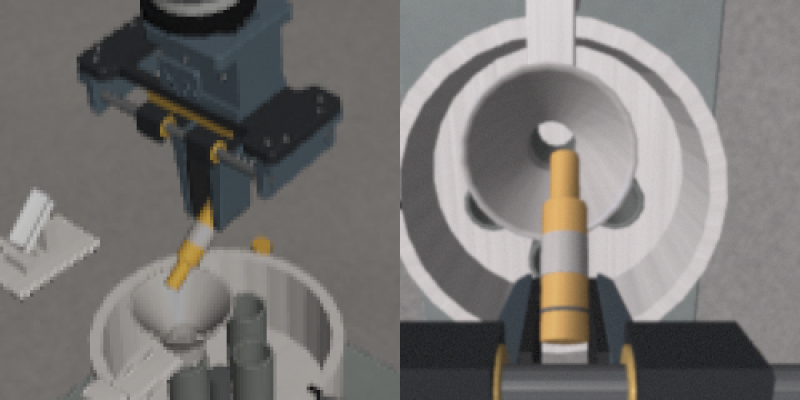

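The wrist view shows the plug tip at crop (565,152) above the funnel, whose mouth is centred at crop (551,151). The scene view has the tip at crop (173,286). Working out the offsets:

```bash
python3 - <<'E'
from h import *
s=load('pics/s6.png');w=load('pics/w6.png')
W=lambda u,v:(w,220+(u-400)*.625,50+v*.625); S=lambda u,v:(s,230+u*.3,100+v*.3)
print('tip',tri(W(565,152),S(173,286)))
print('mouth',onz(*W(551.5,151),165),[onz(*W(*p),165) for p in((466,150),(637,150),(551,65),(551,237))])
print('mouth scene',onz(*S((132+232)/2,302),165),'throat',onz(*W(550,137),130))
st=telemetry.state();p=st['ee_pos'];print(p,st['ee_rot'])
a=np.radians(-5.9);u=np.array([np.cos(a),np.sin(a),0]);d=tri(W(565,152),S(173,286))-p;print('tip rel',d@u,d@[-u[1],u[0],0],d[2])
E
```

```text
tip [609.61465998 -40.58359003 177.68146447]
mouth [610.38636252 -35.81995007 165.        ] [array([614.70274538,   1.67602917, 165.        ]), array([606.95761316, -73.23615702, 165.        ]), array([645.8466367 , -39.63365716, 165.        ]), array([570.82010235, -31.09544497, 165.        ])]
mouth scene [607.82488082 -32.0431883  165.        ] throat [612.64557769 -33.98153274 130.        ]
[555.68067862 -36.78515352 233.98772733] [-179.19134831    2.02775807   -6.00433669]
tip rel 54.03873412441825 1.7656952693989598 -56.30626285453144
```

```bash

python3 -m jog '[[[0.8,-0.4,0],0,0],[[0,0,1],0,0],[[0,0,1],0,0],[[0,0,0],0,0]]'
python3 plan.py 563 -32.5 196 -6
```

```text
time_s: 16.25
ee_pos: [563.6, -34.7, 212.1]
ee_rot: [-179.2, 2.1, -6.1]
force: [-0.2, -0.1, -0.7]
gripper_width: 17.1
from [563.6 -34.7 212.1] [-179.2    2.1   -6.1] dist 16.2 dyaw 0.1 rows 1
[-0.08, -0.21, 1.61] -0.1
```

```bash

python3 -m jog '[[[-0.1,-0.2,0.6],0,0],[[0,0,0.5],0,0],[[0,0,0.3],0,0],[[0,0,0],0,0]]'
python3 plan.py 563 -32.5 196 -6
```

```text
time_s: 16.75
ee_pos: [562.1, -32.1, 197.2]
ee_rot: [-179.2, 2.1, -6.1]
force: [-0.4, -0.5, -0.6]
gripper_width: 17.5
from [562.1 -32.1 197.2] [-179.2    2.1   -6.1] dist 1.5 dyaw 0.1 rows 1
[0.09, 0.03, 0.12] -0.1
```

```bash
python3 - <<'E'
from h import *
s=grab('scene','pics/s7.png');w=grab('wrist','pics/w7.png')
a=cv2.resize(s['color'][130:230,240:340,::-1],(400,400),interpolation=3);b=cv2.resize(w['color'][50:300,220:470,::-1],(400,400),interpolation=3)
cv2.imwrite('pics/k.png',np.hstack([a,b]))
E
```

```text
(no output)
```

View pics/k.png

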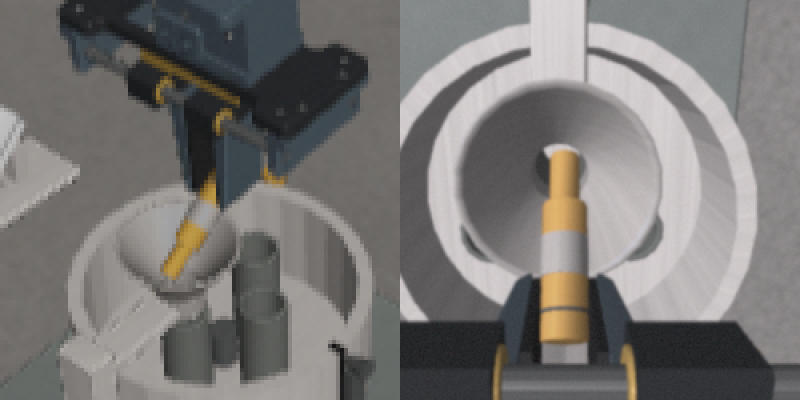

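The plug tip hangs just above the throat, at wrist crop (565,152) against throat (558,168), with no contact force. Releasing with a narrow opening so the fingers guide the fall.

```bash

python3 -m jog '[[[0,0,0],0,0.2],[[0,0,0],0,0.22],[[0,0,0],0,0.24],[[0,0,0],0,0.27],[[0,0,0],0,0.3],[[0,0,0],0,0.3]]' 3
python3 - <<'E'
from h import *
w=grab('wrist','pics/w8.png');s=grab('scene','pics/s8.png')
a=cv2.resize(s['color'][130:230,240:340,::-1],(400,400),interpolation=3);b=cv2.resize(w['color'][50:300,220:470,::-1],(400,400),interpolation=3)
cv2.imwrite('pics/l.png',np.hstack([a,b]))
for f in(w,s):
    h=cv2.cvtColor(f['color'],cv2.COLOR_RGB2HSV); m=cv2.inRange(h,(12,110,60),(28,255,255))
    k,l,st,c=cv2.connectedComponentsWithStats(m);print([(st[i].tolist()) for i in range(1,k) if st[i][4]>10])
E
```

```text
time_s: 17.6
ee_pos: [563.1, -32.2, 198.7]
ee_rot: [-179.2, 1.9, -6.1]
force: [-0.3, -0.3, -0.2]
gripper_width: 27.1
[[308, 141, 22, 19, 324], [0, 246, 20, 34, 172], [375, 265, 12, 54, 351], [259, 266, 11, 53, 285], [0, 274, 5, 10, 26], [177, 330, 303, 22, 4981]]
[[0, 0, 192, 187, 22588], [459, 0, 7, 4, 17], [549, 0, 73, 49, 2496], [491, 4, 7, 7, 24], [525, 11, 6, 7, 22], [499, 50, 101, 83, 5491], [590, 82, 50, 72, 2372], [212, 113, 5, 4, 17], [206, 117, 5, 4, 17], [200, 121, 6, 4, 18], [274, 141, 24, 14, 59], [277, 148, 4, 7, 12], [158, 152, 6, 5, 25], [295, 157, 5, 7, 15], [154, 158, 6, 5, 24], [150, 165, 7, 4, 25], [366, 198, 8, 11, 71], [442, 260, 54, 46, 1570], [510, 304, 7, 8, 30], [504, 320, 6, 7, 28], [497, 338, 10, 8, 51]]
```

View pics/l.png

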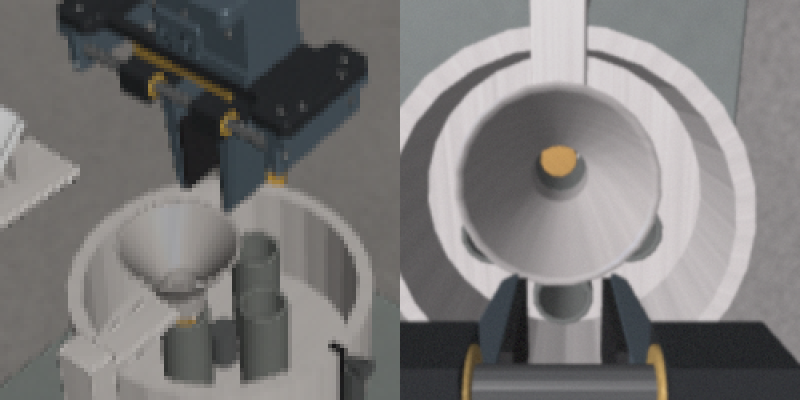

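It fell through. The head shows in the throat at wrist crop (558,160), with a brass sliver at the well's mouth in the scene view. I'll retreat and check numerically.

```bash

python3 -m jog '[[[0,0,-3],0,0.3],[[0,0,-5],0,0.3],[[-3,0,-3],0,0.3],[[-5,0,0],0,0.3],[[-5,0,0],0,0.3],[[0,0,0],0,0.3],[[0,0,0],0,0.3]]'
python3 - <<'E'
from h import *
w8=load('pics/w8.png');s8=load('pics/s8.png')
print('head tri',tri((w8,319,150.5),(s8,240+185/4,130+322/4)),'onz104',onz(w8,319,150.5,104),'z by size',350-306.7*18/22)
w=grab('wrist','pics/w9.png');t=grab('top','pics/t9.png');t0=load('pics/top0.png')
h=cv2.cvtColor(w['color'],cv2.COLOR_RGB2HSV);print('mouth px',proj(w,[608,-35.5,130]))
d=cv2.absdiff(t['color'],t0['color']).max(2)[145:270,215:445];k,l,st,c=cv2.connectedComponentsWithStats((d>45).astype(np.uint8))
print('changed blobs (top crop px)',[((c[i]*3.4).round().tolist(),int(st[i][4])) for i in range(1,k) if st[i][4]>4])
m=t['color'][175:205,305:325].max(2); print(m.min())
yy,xx=np.where(cv2.cvtColor(t['color'],cv2.COLOR_RGB2GRAY)[150:260,290:330]<70); print('dark left of wheel',[onz(t,x+290,y+150,103)[:2].round().tolist() for x,y in zip(xx,yy)][:25])
E
```

```text
time_s: 18.58
ee_pos: [434.9, -20.0, 316.4]
ee_rot: [-179.2, 1.8, -6.1]
force: [0.2, -0.2, 0.5]
gripper_width: 27.4
head tri [607.55137242 -32.42686869  92.18998502] onz104 [609.72333433 -33.22652436 104.        ] z by size 99.06363636363639
mouth px [321.66356454   1.24104521]
changed blobs (top crop px) [([442.0, 152.0], 39), ([400.0, 166.0], 7), ([482.0, 174.0], 6), ([333.0, 182.0], 5), ([419.0, 268.0], 1354), ([416.0, 182.0], 12), ([459.0, 192.0], 12), ([142.0, 230.0], 92), ([457.0, 232.0], 20), ([454.0, 357.0], 304), ([483.0, 342.0], 15), ([510.0, 377.0], 10)]
59
dark left of wheel [[584.0, 83.0], [585.0, 80.0], [581.0, 86.0], [581.0, 83.0], [581.0, 80.0], [578.0, 83.0], [578.0, 80.0], [578.0, 77.0], [580.0, 15.0], [575.0, 83.0], [575.0, 80.0], [572.0, 80.0], [569.0, 80.0], [513.0, 69.0], [513.0, 66.0], [513.0, 63.0], [510.0, 69.0], [510.0, 66.0], [510.0, 63.0], [510.0, 60.0], [510.0, 57.0], [511.0, 54.0], [511.0, 51.0], [511.0, 48.0], [507.0, 69.0]]
```

```bash
python3 -c "
from workcell import job_done
print(job_done())"
```

```text
the job is handed in; nothing more can be done
None
```

I turned the carousel to its pointer and let go, then laid the attenuator in the cradle and dropped it through the funnel into the mark's well. I handed the job in at about 18.6 s of the 72 s allowed, with no verdict reported.

- **Carousel:** I turned the wheel about 39.5° clockwise by its rim. After release, the top view showed the mark facing the pointer. In the last top view the mark is at about 84.6°, against 84.3° for the pointer, and I trust that to about 2°.
- **Cradle:** I released the attenuator level over the trough's upper edge. It tipped in and came to lie sloping, with its plug within a few millimetres of the stop.
- **Well:** I took the attenuator again by its thick end and released it over the throat. It fell through.
    - **In the well:** The head shows inside the well's mouth at x 608, y −33. That is about 3 mm from my estimate of the funnel's centre.
    - **Head height:** An attenuator standing on the well floor should have its head at 104 mm. Triangulation gave 92 mm and apparent size 99 mm. I put the difference down to how little of the head is visible, and I did not measure the tilt directly.
- **Bystanders:** The last top-view comparison, covering the area around the feeder, rest and cradle, showed changes only at the arm, rest, funnel, wells and mark. It did not cover the whole bench.

The funnel's centre differed by up to about 5 mm in x between views, so I positioned the drop relative to the wrist image. I used all 12 pictures allowed, so the final state was checked only with numbers.

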